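Level the resin casting plate with a tube spirit level and its screw foot

ROBOT

A 7-joint arm with a two-finger parallel gripper is mounted at the origin on a cart in front of the work surface, level with it; the furniture and walls round the work are solid. World frame = base frame: x ahead of the robot, y to its left, z up, the work surface at z = 0. Lengths are in m, angles in degrees, forces in N, time in s.
With the tool pointing down it reaches from about 0.35 to 0.9 m from the base axis. Payload 8.1 kg.
Tool frame: the origin (TCP) lies between the finger pads; the fingertips stand 8 mm ahead of it and the grasp point (between the pads) lies 11 mm behind it; z points along the fingers, y is the line along which they close (so a half turn about z gives the same grasp; the last joint's range is limited). The gripper opens to 92 mm and grips with 3 to 60 N. Pads are 19 mm wide; open, the fingers measure 130 mm over their backs; the gripper's body (75 mm by 190 mm) begins 47 mm behind the grasp point.
Start: joints at [70.554, 24.895, 1.432, 90.138, -0.665, 64.973, -4.303], TCP at [0.147, -0.608, 0.215] pointing down, gripper open.
Joint ranges: [-149.89, 149.89], [-25.12, 119.58], [-72.63, 75.52], [4.76, 147.25], [-75.54, 255.54], [6.69, 114.76], [-157.13, 157.13]. Speed limits (degrees/s): [127.2, 127.2, 172.46, 172.46, 180, 180, 180].

INTERFACE

Orientations are given as [roll, pitch, yaw] about the fixed x, y, z axes, in that order (R = Rz(yaw) Ry(pitch) Rx(roll)).
In Python, from plant import * gives the robot as it stands.
- The arm moves only by the shell command python3 -m jog 'ROWS'. ROWS is text: rows parted by semicolons, each of 7 numbers parted by spaces: the shift along the tool's x, y, z in m, then the turn, a rotation vector about the tool's x, y, z in rad, then the closure, from 0 (fully open) to 1 (shut). A call has exactly 8 rows; each row shifts and turns the commanded pose from where the row before left it, along the tool's axes as they then stand; what a row does not reach is not made up. A row lasts 1/10 s, in which the tool goes at most 50 mm and 8.59 degrees, less where a joint would pass 70% of its speed; a pose out of reach is approached as far as the arm can. A call is refused whole if a number of a shift passes 0.05 or a number of a turn 0.15, either way. A call with a gripper value outside its range is refused whole. The fingers move at their own pace and stop on an object; the grip force is fixed at half the most. Time passes only in rows, so rows that do not move let the fingers close, or fill a call up. It gives the time, the measured TCP pose, the force, the opening and the grip force at its end, in the units of the state.
- sense(): the state, without advancing time (a new reading comes with each control period).
- grab_frame(name): name is "side" or "top"; returns the picture (480x640x3 uint8, blue, green, red); there is no depth.
- camera_params(name): a dict with "vfov" (degrees; the focal length in pixels is half the picture's height over the tangent of half this angle, whatever the lens; pixels are square), "cx", "cy" (the principal point, pixels), "extrinsics" (4x4, takes a point from world to camera coordinates). Camera axes: x right, y down, z forward; pixel columns grow to the right and rows downward; lengths in m; the calibration is good to about 2 mm. A picture is of the moment at which its call begins. camera_params takes no time and is no camera call.
- finish_job(): hands the job in; it is judged then, once.
Trained networks look in the newest picture that a camera, given by its name, has taken for a name from the list of things; names that differ only in an ending like _2 or _b are one class to them, and where a whole thing is asked for, a point or a joint stands for the part that bears it (a point fixed in the world has none). Each returns a list of dicts, best first, with "conf" (0 to 1); they miss things now and then, are a little off and sometimes report something else, mostly with a low value. They report only what shows in the picture. A call takes as long as a camera call. They do not tell look-alikes from the thing itself.
- boxes_of(query, camera): "xyz" ([x, y, z] in m, in world coordinates, good to about 4 mm: the middle of the surface that is visible of it).
- mark_of(query, camera): "xyz" ([x, y, z] in m, in world coordinates, good to about 4 mm: a listed point, or the origin of a listed thing).
The state is a dict: "time_s": time; "joint_pos": joint angles; "qvel": joint speeds; "joint_efforts": joint torques, N m; "tool_pos": TCP position; "ee_rot": TCP orientation; "ft_force": force on the tool from outside, world axes, zero at the start; "torque": the same for the moment, N m; "opening": finger opening in m; "gripper_force": force on a finger pad.
Only numpy, scipy, OpenCV 4.12 (cv2) and the standard library are available. Lean on these libraries where they do the work, as an engineer would, in place of code of your own. Each camera call takes 0.05 s, during which the arm holds its last target. There are 200 camera calls.

TASK

The casting plate has to be level before resin goes into the open mould: take the tube spirit level that stands on end on the bench, lay it on its side in the two spring clips on the plate and press it fully home in both, centred, with a metal end in each clip. Then turn the black knob of the screw foot until the bubble stands midway between the two black lines, and finish with the fingers still gripping the knob there, not letting go, so that the lock nut can be tightened against it. The vial is glass, so never let the level topple or fall, and do not disturb the glue bottle, the figure, the flat tin or the tan paint bottle.

Things in the scene. Friction and masses are not known exactly. Their poses are not given: they have to be found in the camera images.
- level: tubular spirit level, 110 mm long, 28 mm diameter, 0.19 kg, alike both ways round: two aluminium ends 27 mm long with red rings, between them 56 mm of clear vial (may be gripped) with yellow-green liquid, a white bubble 15 mm long and two black lines 19 mm apart. Starts upright on the bench. Origin at the centre of its lower end, z along the tube to the other end.
- level_mid (a point): centre of the spirit level, on its axis halfway along (55 mm above the bench while it stands upright).
- bubble (a joint): place of the bubble along the vial, m: 0 = midway between the lines, positive towards the level's +z end, range -0.021 to 0.021 (at an end while upright). It floats to the higher end, whichever side of the tube is up: 7.5 mm for each 0.01 rad of slope, settling within about 1 s.
- table_plate: aluminium plate of the casting table, 150 x 262 x 10 mm, upper face 40 mm above the bench when level, hinged along x at y = -115 mm; knob at y = +105 mm, that end up to 6 mm low at the start. The table is fixed. Origin on the bench under the table's middle; y from hinge to knob, x from the blue open mould (13 mm high, on the -x half) to the clips, z up.
- cradle (a point): centre of the spirit level when it is home in the clips, 32 mm above the plate's face; it then lies along this point's y (axes as the plate's). Laid on the clips' lips but not pressed, it lies 18 mm too high; about 10 N down on its middle snaps it past the lips into the saddles. Between the two clips 72 mm along y are free for the fingers, down to the plate.
- clip_a (a point): spring clip at the hinge side, 42 mm from the cradle point along -y (point on the axis of the seated level): a black V saddle between two steel spring jaws, 12 mm wide along y. The jaws' lips are 9 mm above this point and 22.6 mm apart, flared above to 36 mm apart; the flares end 19 mm above this point.
- clip_b (a point): the same spring clip at the knob side, 42 mm from the cradle point along +y.
- foot: black fluted knob of the screw foot, 41 mm diameter, 25 mm high, vertical axis; underside (origin) 52 mm above the bench, 12 mm above the plate; it keeps its height while the plate moves on its thread. Turns with 0.06 N m, stays where left, any grip across it will do. Clockwise from above raises its end of the plate, 0.016 rad per rad; at the start 0.7 to 1.6 rad are missing.
- knob_grip (a point): on the knob's axis at half its height, 64.5 mm above the bench.
- glue: white glue bottle with a red label and a long nozzle, 36 mm diameter, 102 mm high, upright; leave alone. Origin under its centre.
- figure: small painted resin figure lying on its back, 112 x 48 x 35 mm; leave alone. Origin under its centre.
- filler_tin: flat grey tin with a yellow lid, 54 mm diameter, 26 mm high; leave alone. Origin under its centre.
- tan_paint: tan dropper bottle with a white cap, 25 mm diameter, 87 mm high, upright; leave alone. Origin under its centre.
There are look-alikes about, which are no part of the job. What is shaped like the level but purple is not meant.

How it is judged:
By the outcome, as a careful person would: the job done as asked, in the order asked, and still so for the second after the job is handed in, while the arm keeps its last pose, push and grip.
It also fails if it takes over 54 s, if anything falls off the work surface, if the arm or the gripper's body presses on something with over 40 N, if the wrist force passes 120 N, or if a joint passes its speed limit or range.

## Working session

There is one attempt and no reset: what is moved stays moved. The work goes in short steps, Python scripts to look and compute and a shell command to move; the robot and the scene stay as the last step left them, time stands still between calls to the robot, and variables do not carry over. Pictures are saved under pics/ and viewed, at most 10 in all, crops included, and the job is handed in when it is done.

```bash
mkdir -p pics; ls; python3 - <<'E'
from plant import *
import cv2
for c in("side","top"):
    cv2.imwrite(f"pics/{c}0.png",grab_frame(c))
    for q in("level","level_mid","cradle","clip_a","clip_b","knob_grip","table_plate","glue","figure","filler_tin","tan_paint"):
        print(c,q,[([round(float(v),4) for v in d["xyz"]],round(float(d["conf"]),2)) for d in mark_of(q,c)][:4])
s=sense();print({k:s[k] for k in("time_s","tool_pos","ee_rot","ft_force","opening")})
E
```

```text
pics
side level [([0.465, -0.108, -0.001], 0.94), ([0.537, -0.1283, 0.0009], 0.89), ([0.4515, -0.1659, -0.0006], 0.85)]
side level_mid [([0.5391, -0.1304, 0.0551], 0.8), ([0.4468, -0.1698, 0.0546], 0.71), ([0.4637, -0.1086, 0.0555], 0.61)]
side cradle [([0.5682, 0.0824, 0.0694], 0.85)]
side clip_a [([0.5778, 0.1242, 0.0749], 0.84), ([0.5644, 0.0441, 0.0728], 0.8)]
side clip_b [([0.5778, 0.1242, 0.0749], 0.84), ([0.5644, 0.0441, 0.0728], 0.8)]
side knob_grip [([0.5672, 0.2116, 0.0681], 0.88)]
side table_plate [([0.5482, 0.1071, -0.002], 0.71), ([0.5782, 0.1272, 0.0711], 0.62)]
side glue [([0.7575, 0.0146, 0.0016], 0.95)]
side figure [([0.6016, 0.3704, 0.0041], 0.83)]
side filler_tin [([0.3854, -0.1452, 0.0008], 0.95), ([0.4487, -0.167, 0.0532], 0.29)]
side tan_paint [([0.7164, 0.205, -0.0031], 0.95)]
top level [([0.4612, -0.1069, 0.0021], 0.79), ([0.4492, -0.1697, -0.0025], 0.78), ([0.5358, -0.1274, -0.0015], 0.73)]
top level_mid [([0.5417, -0.1332, 0.0553], 0.72), ([0.4513, -0.1712, 0.0552], 0.62), ([0.4658, -0.105, 0.0552], 0.57)]
top cradle []
top clip_a [([0.4486, -0.1686, -0.0025], 0.72), ([0.5701, 0.1261, 0.0699], 0.63), ([0.5612, 0.0432, 0.0737], 0.61)]
top clip_b [([0.4486, -0.1686, -0.0025], 0.72), ([0.5701, 0.1261, 0.0699], 0.63), ([0.5612, 0.0432, 0.0737], 0.61)]
top knob_grip [([0.5658, 0.2117, 0.0673], 0.54)]
top table_plate [([0.5512, 0.111, 0.0023], 0.69), ([0.6018, 0.3666, -0.0031], 0.23)]
top glue [([0.7612, 0.0172, 0.0003], 0.83)]
top figure [([0.3874, -0.1462, -0.0014], 0.69), ([0.6013, 0.3649, -0.0015], 0.56)]
top filler_tin [([0.3892, -0.1428, -0.0003], 0.79)]
top tan_paint [([0.7166, 0.2065, -0.0023], 0.51)]
{'time_s': 1.2, 'tool_pos': array([ 0.14663403, -0.60754339,  0.21451532]), 'ee_rot': array([-1.79998011e+02, -8.07132437e-04,  1.35645484e+01]), 'ft_force': array([ 0.68191077, -0.09577738, -0.99596871]), 'opening': 0.0917321325752494}
```

View pics/side0.png

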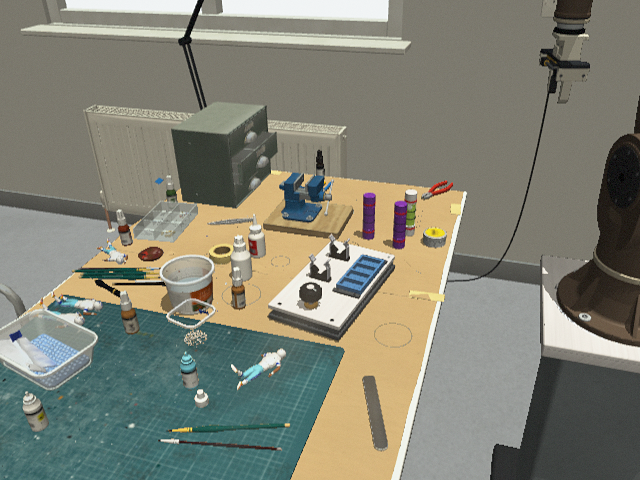

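View pics/top0.png

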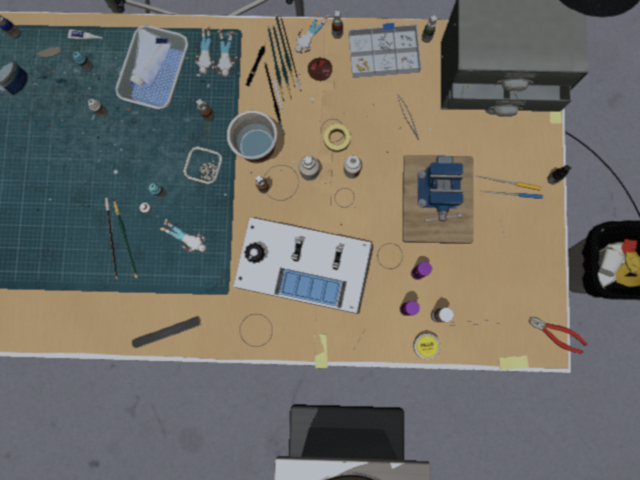

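```bash
cat > h.py <<'E'
from plant import *
import numpy as np, cv2
from scipy.spatial.transform import Rotation as R
def px(c,p):
    k=camera_params(c);f=240/np.tan(np.radians(k["vfov"])/2)
    q=np.array(k["extrinsics"])@np.r_[p,1];return np.round([k["cx"]+f*q[0]/q[2],k["cy"]+f*q[1]/q[2]],1)
def go(p,rpy,):
    s=sense();A=R.from_euler("xyz",s["ee_rot"],degrees=True);B=R.from_euler("xyz",rpy,degrees=True)
    print("shift(tool)",np.round(A.inv().apply(np.array(p)-s["tool_pos"]),4),"rotvec",np.round((A.inv()*B).as_rotvec(),4))
E
python3 - <<'E'
from h import *
for c in("side","top"):
  k=camera_params(c);E=np.array(k["extrinsics"]);print(c,k["vfov"],"pos",np.round(-E[:3,:3].T@E[:3,3],2),"fwd",np.round(E[2,:3],2))
  for p in([.463,-.107,.055],[.450,-.169,.055],[.538,-.13,.055],[.568,.084,.072],[.5665,.2116,.0645]):print(c,p,px(c,p))
E
```

```text
side 45.459993899719564 pos [0.27 1.02 0.67] fwd [ 0.26 -0.82 -0.51]
side [0.463, -0.107, 0.055] [398.8 224.4]
side [0.45, -0.169, 0.055] [409.5 213. ]
side [0.538, -0.13, 0.055] [368.8 215.7]
side [0.568, 0.084, 0.072] [329.2 253.8]
side [0.5665, 0.2116, 0.0645] [309.6 292.1]
top 44.40079055762112 pos [0.42 0.04 1.25] fwd [ 0.13  0.02 -0.99]
top [0.463, -0.107, 0.055] [410.  306.7]
top [0.45, -0.169, 0.055] [440.7 314. ]
top [0.538, -0.13, 0.055] [421.7 270. ]
top [0.568, 0.084, 0.072] [316.9 251.7]
top [0.5665, 0.2116, 0.0645] [254.5 251.2]
```

The purple look-alikes are at side (369,216) and (399,224). The real level stands behind them at side (411,210), top (443,314), so it is at about (0.450, -0.169). The clips run along a plate y at about (0.136, 0.99). The knob is at side (310,292), which agrees with the networks.

My plan is to grip the level at mid-height with the tool 25° below horizontal, heading 40°. Pitching it 90° then lays it along plate y.

```bash
cat >> h.py <<'E'
def Rt(head,p):  # tool heading (deg), p deg below horizontal; tool x is "up/forward"
    h=np.radians(head);H=np.array([np.cos(h),np.sin(h),0]);U=np.array([0,0,1.]);p=np.radians(p)
    z=H*np.cos(p)-U*np.sin(p);x=U*np.cos(p)+H*np.sin(p);return R.from_matrix(np.c_[x,np.cross(z,x),z])
def plan(p,B,n,g,p0=None,A=None):
    from scipy.spatial.transform import Slerp
    s=sense();A=A or R.from_euler("xyz",s["ee_rot"],degrees=True);p0=s["tool_pos"] if p0 is None else np.array(p0);S=Slerp([0,1],R.concatenate([A,B]))
    d=(np.array(p)-p0)/n;o=[]
    for i in range(n):
        a=S(i/n);b=S((i+1)/n);o.append(" ".join(f"{v:.3f}" for v in np.r_[a.inv().apply(d),(a.inv()*b).as_rotvec()])+f" {g}")
    for i in range(0,n,8):print("; ".join(o[i:i+8]))
def st():
    s=sense();print("t",s["time_s"],"tcp",np.round(s["tool_pos"],4),"rpy",np.round(s["ee_rot"],2),"F",np.round(s["ft_force"],1),"open",round(float(s["opening"]),4),"grip",np.round(s["gripper_force"],1),"q",np.round(s["joint_pos"],0))
E
python3 - <<'E'
from h import *
plan([.3,-.35,.17],Rt(40,90),8,0)
plan([.36,-.245,.09],Rt(40,25),8,0,[.3,-.35,.17],Rt(40,90))
E
```

```text
0.026 -0.027 0.006 -0.000 -0.000 -0.058 0; 0.028 -0.025 0.006 -0.000 -0.000 -0.058 0; 0.029 -0.024 0.006 -0.000 -0.000 -0.058 0; 0.030 -0.022 0.006 -0.000 -0.000 -0.058 0; 0.032 -0.020 0.006 -0.000 -0.000 -0.058 0; 0.033 -0.018 0.006 -0.000 -0.000 -0.058 0; 0.034 -0.016 0.006 -0.000 -0.000 -0.058 0; 0.035 -0.014 0.006 -0.000 -0.000 -0.058 0
0.014 -0.005 0.010 -0.000 0.142 -0.000 0; 0.013 -0.005 0.012 0.000 0.142 0.000 0; 0.011 -0.005 0.014 -0.000 0.142 0.000 0; 0.009 -0.005 0.015 0.000 0.142 -0.000 0; 0.007 -0.005 0.016 -0.000 0.142 0.000 0; 0.004 -0.005 0.017 0.000 0.142 -0.000 0; 0.002 -0.005 0.017 -0.000 0.142 0.000 0; -0.001 -0.005 0.017 0.000 0.142 -0.000 0
```

```bash
python3 -m jog '0.026 -0.027 0.006 0 0 -0.058 0; 0.028 -0.025 0.006 0 0 -0.058 0; 0.029 -0.024 0.006 0 0 -0.058 0; 0.030 -0.022 0.006 0 0 -0.058 0; 0.032 -0.020 0.006 0 0 -0.058 0; 0.033 -0.018 0.006 0 0 -0.058 0; 0.034 -0.016 0.006 0 0 -0.058 0; 0.035 -0.014 0.006 0 0 -0.058 0'
python3 -m jog '0.014 -0.005 0.010 0 0.142 0 0; 0.013 -0.005 0.012 0 0.142 0 0; 0.011 -0.005 0.014 0 0.142 0 0; 0.009 -0.005 0.015 0 0.142 0 0; 0.007 -0.005 0.016 0 0.142 0 0; 0.004 -0.005 0.017 0 0.142 0 0; 0.002 -0.005 0.017 0 0.142 0 0; 0 -0.005 0.017 0 0.142 0 0'
python3 - <<'E'
from h import *
st()
z=Rt(40,25).as_matrix()[:,2]
M=np.array([.450,-.169,.055])
go([.365,-.240,.0505],Rt(40,25).as_euler("xyz",degrees=True))
for c in("side","top"):
    grab_frame(c)
    print([np.round(d["xyz"],4) for q in("level","level_mid") for d in mark_of(q,c)])
plan(M+.011*z,Rt(40,25),8,0)
E
```

```text
time_s: 2.0
tool_pos: [0.3015, -0.3486, 0.1666]
ee_rot: [180.0, 0.0, 40.3]
ft_force: [0.7, -0.4, 0.5]
opening: 0.0919
gripper_force: 0.0
time_s: 2.8
tool_pos: [0.3627, -0.2471, 0.0871]
ee_rot: [179.6, -65.3, 40.3]
ft_force: [-0.4, 0.3, -1.0]
opening: 0.0915
gripper_force: 0.0
t 2.8 tcp [ 0.3627 -0.2471  0.0871] rpy [179.6 -65.3  40.3] F [-0.4  0.3 -1. ] open 0.0915 grip 0.0 q [ 94.  49. -30. 122. -50.  53.  64.]
shift(tool) [-0.0306 -0.0041  0.021 ] rotvec [ 0.0021 -0.0052  0.0022]
[array([ 0.4506, -0.167 , -0.0007]), array([ 0.5377, -0.1288, -0.0039]), array([ 4.652e-01, -1.087e-01,  1.000e-04]), array([0.602 , 0.3742, 0.0018]), array([ 0.4482, -0.1698,  0.0553]), array([ 0.4671, -0.1089,  0.0563]), array([ 0.5408, -0.1285,  0.0582]), array([0.5658, 0.2124, 0.0649])]
[array([ 0.4573, -0.1091,  0.0019]), array([0.5657, 0.2104, 0.0489]), array([ 4.502e-01, -1.697e-01, -1.000e-04]), array([ 5.361e-01, -1.287e-01, -1.000e-04]), array([ 0.4643, -0.1061,  0.0542]), array([ 0.5425, -0.1302,  0.0569]), array([ 0.4514, -0.1699,  0.0562]), array([ 0.7177,  0.2103, -0.001 ])]
0.002 -0.000 0.016 -0.000 0.000 0.001 0; 0.002 -0.000 0.016 -0.000 0.000 0.001 0; 0.002 -0.000 0.016 -0.000 0.000 0.001 0; 0.002 -0.000 0.016 -0.000 0.000 0.001 0; 0.002 -0.000 0.016 -0.000 0.000 0.001 0; 0.002 -0.000 0.016 -0.000 0.000 0.001 0; 0.002 -0.000 0.016 -0.000 0.000 0.001 0; 0.002 -0.000 0.016 -0.000 0.000 0.001 0
```

```bash
python3 -m jog '0.002 0 0.018 0 0 0 0; 0.002 0 0.018 0 0 0 0; 0.002 0 0.018 0 0 0 0; 0.002 0 0.018 0 0 0 0; 0.002 0 0.018 0 0 0 0; 0.002 0 0.018 0 0 0 0; 0.002 0 0.018 0 0 0 0; 0 0 0 0 0 0 0'
python3 - <<'E'
from h import *
st()
z=Rt(40,25).as_matrix()[:,2]
go(np.array([.450,-.169,.055])+.011*z,Rt(40,25).as_euler("xyz",degrees=True))
f=grab_frame("side");cv2.imwrite("pics/side1.png",cv2.resize(f[130:290,300:500],None,fx=4,fy=3.75))
E
```

```text
time_s: 3.9
tool_pos: [0.4559, -0.1673, 0.0493]
ee_rot: [179.0, -64.8, 41.3]
ft_force: [0.4, 0.2, 0.4]
opening: 0.092
gripper_force: 0.0
t 3.9 tcp [ 0.4559 -0.1673  0.0493] rpy [179.05 -64.83  41.28] F [0.4 0.2 0.4] open 0.092 grip 0.0 q [ 87.  56. -40. 127. -65.  35.  72.]
shift(tool) [ 0.0029 -0.0024  0.0035] rotvec [-0.0036  0.003   0.0095]
```

View pics/side1.png

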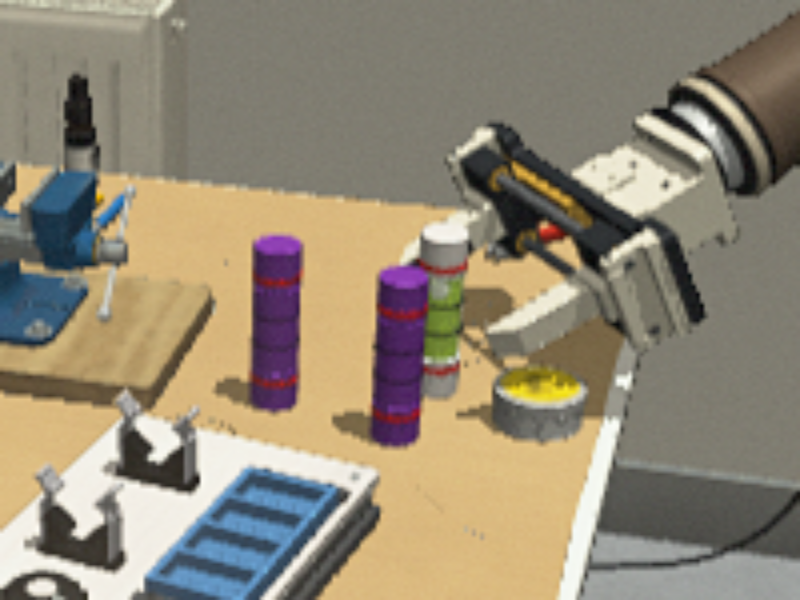

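The fingers straddle the real green level at crop (440,310), clear above the tin at crop (540,400). I'll trim the position and close.

```bash
python3 -m jog '0.003 -0.002 0.003 0 0 0.009 0; 0 0 0 0 0 0 0; 0 0 0 0 0 0 1; 0 0 0 0 0 0 1; 0 0 0 0 0 0 1; 0 0 0 0 0 0 1; 0 0 0 0 0 0 1; 0 0 0 0 0 0 1'
python3 - <<'E'
from h import *
st()
E
```

```text
time_s: 4.75
tool_pos: [0.4561, -0.1638, 0.0482]
ee_rot: [-178.9, -65.1, 38.9]
ft_force: [-0.4, -1.0, 0.9]
opening: 0.0482
gripper_force: 0.0
t 4.75 tcp [ 0.4561 -0.1638  0.0482] rpy [-178.86  -65.09   38.89] F [-0.4 -1.   0.9] open 0.0482 grip 0.0 q [ 87.  57. -40. 127. -65.  35.  72.]
```

```bash
python3 -m jog '0 0 0 0 0 0 1; 0 0 0 0 0 0 1; 0 0 0 0 0 0 1; 0 0 0 0 0 0 1; 0 0 0 0 0 0 1; 0 0 0 0 0 0 1; 0 0 0 0 0 0 1; 0 0 0 0 0 0 1'
python3 - <<'E'
from h import *
st()
B=Rt(82,115)
s=sense();p=s["tool_pos"]
print("lift");plan(p+[-.0,-.0,.14],Rt(40,25),8,1)
C=np.array([.568,.084,.072]);
E
```

```text
time_s: 5.55
tool_pos: [0.4563, -0.1641, 0.0483]
ee_rot: [-178.9, -65.1, 38.9]
ft_force: [1.0, -2.0, 0.6]
opening: 0.026
gripper_force: 29.9
t 5.55 tcp [ 0.4563 -0.1641  0.0483] rpy [-178.93  -65.08   38.94] F [ 1.  -2.   0.6] open 0.026 grip 29.9 q [ 87.  57. -40. 127. -65.  35.  72.]
lift
0.016 -0.000 -0.007 -0.000 -0.000 -0.001 1; 0.016 -0.000 -0.007 -0.000 -0.000 -0.001 1; 0.016 -0.000 -0.007 -0.000 -0.000 -0.001 1; 0.016 -0.000 -0.007 -0.000 -0.000 -0.001 1; 0.016 -0.000 -0.007 -0.000 -0.000 -0.001 1; 0.016 -0.000 -0.007 -0.000 -0.000 -0.001 1; 0.016 -0.000 -0.007 -0.000 -0.000 -0.001 1; 0.016 -0.000 -0.007 -0.000 -0.000 -0.001 1
```

```bash
python3 -m jog '0.008 0 -0.004 0 0 0 1; 0.016 0 -0.007 0 0 0 1; 0.016 0 -0.007 0 0 0 1; 0.018 0 -0.008 0 0 0 1; 0.018 0 -0.008 0 0 0 1; 0.018 0 -0.008 0 0 0 1; 0.018 0 -0.008 0 0 0 1; 0.010 0 -0.004 0 0 0 1'
python3 - <<'E'
from h import *
st()
p=sense()["tool_pos"]
a=[.50,-.06,.2];b=[.565,.078,.17]
plan(a,Rt(60,70),8,1);plan(b,Rt(82.2,115),8,1,a,Rt(60,70))
E
```

```text
time_s: 6.35
tool_pos: [0.4584, -0.1624, 0.183]
ee_rot: [-179.0, -65.0, 39.1]
ft_force: [0.2, 0.6, -2.8]
opening: 0.026
gripper_force: 29.9
t 6.35 tcp [ 0.4584 -0.1624  0.183 ] rpy [-179.01  -65.03   39.1 ] F [ 0.2  0.6 -2.8] open 0.026 grip 29.9 q [ 88.  38. -42. 127. -63.  47.  56.]
0.007 -0.006 0.010 0.030 -0.097 -0.034 1; 0.008 -0.006 0.010 0.030 -0.097 -0.034 1; 0.009 -0.005 0.009 0.030 -0.097 -0.034 1; 0.010 -0.005 0.008 0.030 -0.097 -0.034 1; 0.011 -0.004 0.007 0.030 -0.097 -0.034 1; 0.012 -0.004 0.006 0.030 -0.097 -0.034 1; 0.013 -0.003 0.005 0.030 -0.097 -0.034 1; 0.013 -0.002 0.004 0.030 -0.097 -0.034 1
0.017 -0.002 0.010 -0.002 -0.097 -0.050 1; 0.018 -0.001 0.008 -0.002 -0.097 -0.050 1; 0.018 0.000 0.007 -0.002 -0.097 -0.050 1; 0.019 0.001 0.005 -0.002 -0.097 -0.050 1; 0.019 0.002 0.003 -0.002 -0.097 -0.050 1; 0.019 0.003 0.001 -0.002 -0.097 -0.050 1; 0.019 0.004 -0.001 -0.002 -0.097 -0.050 1; 0.019 0.005 -0.003 -0.002 -0.097 -0.050 1
```

```bash
python3 -m jog '0.007 -0.006 0.010 0.030 -0.097 -0.034 1; 0.008 -0.006 0.010 0.030 -0.097 -0.034 1; 0.009 -0.005 0.009 0.030 -0.097 -0.034 1; 0.010 -0.005 0.008 0.030 -0.097 -0.034 1; 0.011 -0.004 0.007 0.030 -0.097 -0.034 1; 0.012 -0.004 0.006 0.030 -0.097 -0.034 1; 0.013 -0.003 0.005 0.030 -0.097 -0.034 1; 0.013 -0.002 0.004 0.030 -0.097 -0.034 1'
python3 -m jog '0.017 -0.002 0.010 -0.002 -0.097 -0.050 1; 0.018 -0.001 0.008 -0.002 -0.097 -0.050 1; 0.018 0 0.007 -0.002 -0.097 -0.050 1; 0.019 0.001 0.005 -0.002 -0.097 -0.050 1; 0.019 0.002 0.003 -0.002 -0.097 -0.050 1; 0.019 0.003 0.001 -0.002 -0.097 -0.050 1; 0.019 0.004 -0.001 -0.002 -0.097 -0.050 1; 0.019 0.005 -0.003 -0.002 -0.097 -0.050 1'
python3 - <<'E'
from h import *
st()
for c in("side","top"):
    f=grab_frame(c);cv2.imwrite(f"pics/{c}2.png",cv2.resize(f[150:350,200:460],None,fx=3,fy=3))
    for q in("level_mid","level","cradle","clip_a","knob_grip","table_plate"):print(c,q,[(np.round(d["xyz"],4),round(float(d["conf"]),2)) for d in mark_of(q,c)])
s=sense();A=R.from_euler("xyz",s["ee_rot"],degrees=True)
print("grasp",s["tool_pos"]-.011*A.as_matrix()[:,2]);print(A.as_matrix().round(3))
E
```

```text
time_s: 7.15
tool_pos: [0.4997, -0.0614, 0.1989]
ee_rot: [-180.0, -19.9, 60.2]
ft_force: [-0.1, 0.2, -1.7]
opening: 0.0265
gripper_force: 29.9
time_s: 7.95
tool_pos: [0.5647, 0.0786, 0.17]
ee_rot: [-180.0, 25.1, 82.7]
ft_force: [-0.1, -0.8, -2.2]
opening: 0.0263
gripper_force: 29.8
t 7.95 tcp [0.5647 0.0786 0.17  ] rpy [-179.96   25.08   82.67] F [-0.1 -0.8 -2.2] open 0.0263 grip 29.8 q [-12.  32. -23.  93.  31.  77. -53.]
side level_mid [(array([ 0.5418, -0.13  ,  0.0538]), 0.71), (array([ 0.4631, -0.1066,  0.052 ]), 0.65)]
side level [(array([ 4.641e-01, -1.072e-01, -3.000e-04]), 0.95), (array([ 0.54  , -0.1308,  0.0012]), 0.89), (array([0.5606, 0.0323, 0.1783]), 0.58)]
side cradle [(array([0.564 , 0.0856, 0.0668]), 0.71)]
side clip_a [(array([0.561 , 0.0431, 0.0716]), 0.96), (array([0.5776, 0.1274, 0.0683]), 0.59)]
side knob_grip [(array([0.5645, 0.2112, 0.0648]), 0.62)]
side table_plate [(array([ 0.5448,  0.1057, -0.0008]), 0.75), (array([0.5687, 0.0852, 0.0694]), 0.2)]
top level_mid [(array([ 0.5412, -0.1324,  0.0568]), 0.72), (array([0.5677, 0.0862, 0.1795]), 0.62), (array([ 0.4636, -0.1068,  0.0505]), 0.53)]
top level [(array([0.5604, 0.0286, 0.1756]), 0.93), (array([ 0.537 , -0.1325,  0.0007]), 0.82), (array([ 0.4586, -0.1069,  0.0041]), 0.53), (array([0.5628, 0.0825, 0.1772]), 0.46), (array([ 3.864e-01, -1.476e-01,  3.000e-04]), 0.22)]
top cradle [(array([0.5738, 0.086 , 0.0709]), 0.81)]
top clip_a [(array([0.56  , 0.0409, 0.0715]), 0.88)]
top knob_grip []
top table_plate [(array([ 0.5512,  0.1098, -0.001 ]), 0.93)]
grasp [0.56543939 0.08181649 0.18029825]
[[ 0.119  0.991 -0.055]
 [ 0.9   -0.131 -0.416]
 [-0.419  0.    -0.908]]
```

View pics/side2.png

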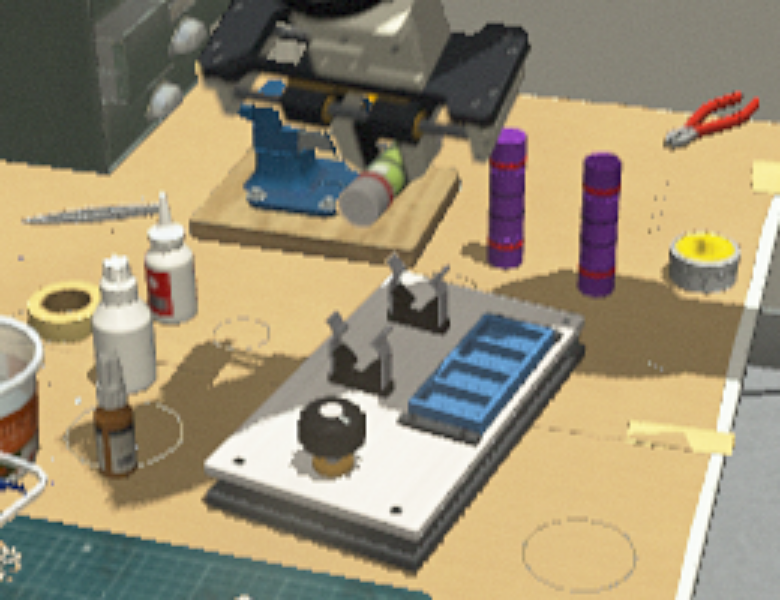

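The level is held horizontal above the plate, side crop (370,190), with the clips empty at crop (415,300) and (360,365). I'll refine the plate yaw from the plate outline in the unobstructed top picture.

```bash
cat >> h.py <<'E'
def bp(c,uv,z):
    k=camera_params(c);f=240/np.tan(np.radians(k["vfov"])/2);E=np.array(k["extrinsics"]);Q=E[:3,:3].T
    d=Q@[(uv[0]-k["cx"])/f,(uv[1]-k["cy"])/f,1];o=-Q@E[:3,3];return o+d*(z-o[2])/d[2]
E
python3 - <<'E'
from h import *
f=cv2.imread("pics/top0.png");h=cv2.cvtColor(f,cv2.COLOR_BGR2HSV)
m=((h[...,1]<60)&(h[...,2]>140)).astype(np.uint8)
m[:210]=0;m[320:]=0;m[:,:225]=0;m[:,380:]=0
cs=max(cv2.findContours(m,0,1)[0],key=cv2.contourArea)
r=cv2.minAreaRect(cs);P=cv2.boxPoints(r);print(r)
W=np.array([bp("top",p,.0385)[:2] for p in P]);print(W.round(4),W.mean(0))
for i in range(4):
  d=W[(i+1)%4]-W[i];print(np.linalg.norm(d).round(4),np.degrees(np.arctan2(d[1],d[0])).round(2))
E
```

```text
((301.7878112792969, 264.490234375), (126.48573303222656, 72.42723846435547), 12.094757080078125)
[[ 0.4947  0.2579]
 [ 0.644   0.2332]
 [ 0.5946 -0.0271]
 [ 0.4473  0.0012]] [0.54514571 0.11627841]
0.1514 -9.38
0.265 -100.74
0.15 169.12
0.261 79.55
```

```bash
python3 - <<'E'
from h import *
B=Rt(80.4,116);z=B.as_matrix()[:,2]
plan(np.array([.5682,.0825,.108])+.011*z,B,8,1)
E
```

```text
0.004 0.000 0.008 0.002 -0.003 0.004 1; 0.004 0.000 0.008 0.002 -0.003 0.004 1; 0.004 0.000 0.008 0.002 -0.003 0.004 1; 0.004 0.000 0.008 0.002 -0.003 0.004 1; 0.004 0.000 0.008 0.002 -0.003 0.004 1; 0.004 0.000 0.008 0.002 -0.003 0.004 1; 0.004 0.000 0.008 0.002 -0.003 0.004 1; 0.004 0.000 0.008 0.002 -0.003 0.004 1
```

```bash
python3 -m jog '0.004 0 0.009 0.002 -0.003 0.005 1; 0.004 0 0.009 0.002 -0.003 0.005 1; 0.004 0 0.009 0.002 -0.003 0.005 1; 0.004 0.001 0.009 0.002 -0.003 0.005 1; 0.004 0 0.009 0.002 -0.003 0.005 1; 0.004 0.001 0.009 0.002 -0.003 0.005 1; 0.004 0 0.009 0.002 -0.003 0.005 1; 0 0 0 0 0 0 1'
python3 - <<'E'
from h import *
st()
B=Rt(80.4,116);z=B.as_matrix()[:,2]
go(np.array([.5682,.0825,.108])+.011*z,B.as_euler("xyz",degrees=True))
for c in("side","top"):
    f=grab_frame(c)
    cv2.imwrite(f"pics/{c}3.png",cv2.resize(f[200:330,250:400] if c=="side" else f[200:310,230:390],None,fx=5,fy=4.5))
    for q in("level_mid","level","clip_a"):print(c,q,[(np.round(d["xyz"],4),round(float(d["conf"]),2)) for d in mark_of(q,c)])
E
```

```text
time_s: 9.45
tool_pos: [0.5659, 0.0755, 0.0994]
ee_rot: [-180.0, 26.1, 80.4]
ft_force: [0.1, -0.6, -1.2]
opening: 0.0258
gripper_force: 29.9
t 9.45 tcp [0.5659 0.0755 0.0994] rpy [-180.     26.08   80.37] F [ 0.1 -0.6 -1.2] open 0.0258 grip 29.9 q [-13.  37. -21.  95.  33.  72. -59.]
shift(tool) [0.0028 0.0011 0.0001] rotvec [-0.0003  0.0015 -0.0004]
side level_mid [(array([0.5623, 0.0806, 0.1077]), 0.88), (array([ 0.4662, -0.1074,  0.0513]), 0.78), (array([ 0.5407, -0.1297,  0.055 ]), 0.73), (array([0.5612, 0.0427, 0.0715]), 0.37)]
side level [(array([ 0.5407, -0.1332,  0.0026]), 0.82), (array([ 0.4646, -0.1085,  0.0028]), 0.64), (array([0.5601, 0.0327, 0.1067]), 0.63)]
side clip_a [(array([0.5792, 0.1248, 0.0732]), 0.95), (array([0.5601, 0.045 , 0.0685]), 0.92)]
top level_mid [(array([ 0.5398, -0.1311,  0.0536]), 0.79), (array([0.5672, 0.0855, 0.1108]), 0.7), (array([ 0.4628, -0.1039,  0.0549]), 0.64)]
top level [(array([0.5563, 0.0295, 0.1095]), 0.89), (array([ 0.5365, -0.1286, -0.0025]), 0.65), (array([ 0.4589, -0.1057,  0.0038]), 0.59)]
top clip_a [(array([0.5627, 0.0398, 0.0721]), 0.93)]
```

View pics/side3.png

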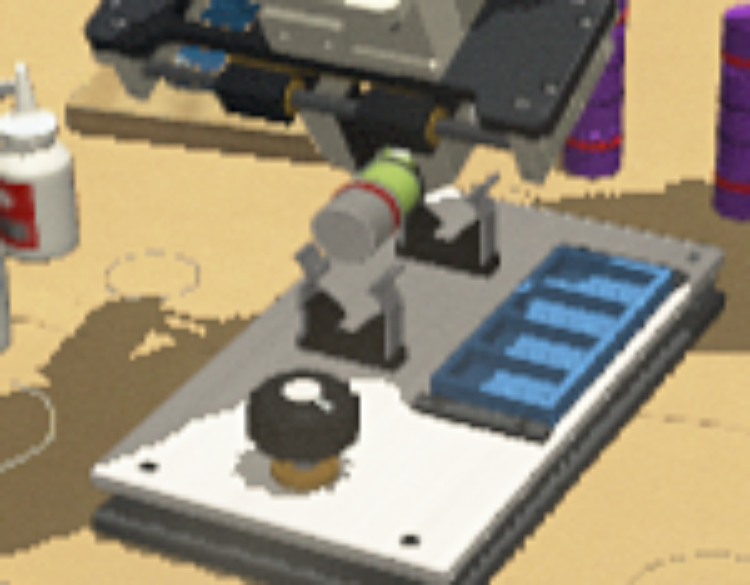

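The level's end, crop (355,230), sits directly above clip_b at crop (350,300), and it lines up with clip_a. I'll trim and lower it.

```bash
python3 -m jog '0.003 0.001 0 0 0 0 1; 0.002 0 0.004 0 0 0 1; 0.002 0 0.004 0 0 0 1; 0.002 0 0.004 0 0 0 1; 0.002 0 0.004 0 0 0 1; 0.001 0 0.002 0 0 0 1; 0 0 0 0 0 0 1; 0 0 0 0 0 0 1'
python3 -m jog '0.001 0 0.002 0 0 0 1; 0.001 0 0.002 0 0 0 1; 0.001 0 0.002 0 0 0 1; 0.001 0 0.002 0 0 0 1; 0.001 0 0.002 0 0 0 1; 0 0 0 0 0 0 1; 0 0 0 0 0 0 1; 0 0 0 0 0 0 1'
python3 - <<'E'
from h import *
s=sense();st();print("grasp",s["tool_pos"]-.011*R.from_euler("xyz",s["ee_rot"],degrees=True).as_matrix()[:,2],"M",s["torque"])
E
```

```text
time_s: 10.65
tool_pos: [0.5684, 0.0786, 0.0801]
ee_rot: [179.8, 26.0, 80.3]
ft_force: [-0.8, 0.9, 5.2]
opening: 0.0263
gripper_force: 30.0
time_s: 11.45
tool_pos: [0.5678, 0.0784, 0.0683]
ee_rot: [179.9, 26.0, 80.3]
ft_force: [-2.3, -0.8, 1.6]
opening: 0.0261
gripper_force: 30.0
t 11.45 tcp [0.5678 0.0784 0.0683] rpy [179.91  26.04  80.34] F [-2.3 -0.8  1.6] open 0.0261 grip 30.0 q [-14.  39. -21.  96.  35.  69. -61.]
grasp [0.56861645 0.08318133 0.07821368] M [ 0.17188864  0.40352813 -0.23248592]
```

```bash
python3 -m jog '0.001 0 0.002 0 0 0 1; 0.001 0 0.002 0 0 0 1; 0.001 0 0.002 0 0 0 1; 0.0005 0 0.001 0 0 0 1; 0.0005 0 0.001 0 0 0 1; 0 0 0 0 0 0 1; 0 0 0 0 0 0 1; 0 0 0 0 0 0 1'
python3 - <<'E'
from h import *
s=sense();st();print("grasp",s["tool_pos"]-.011*R.from_euler("xyz",s["ee_rot"],degrees=True).as_matrix()[:,2],"M",s["torque"])
E
```

```text
time_s: 12.25
tool_pos: [0.5677, 0.078, 0.0616]
ee_rot: [179.8, 26.1, 80.3]
ft_force: [-8.9, -1.7, 22.5]
opening: 0.0259
gripper_force: 30.1
t 12.25 tcp [0.5677 0.078  0.0616] rpy [179.85  26.14  80.26] F [-8.9 -1.7 22.5] open 0.0259 grip 30.1 q [-14.  40. -20.  97.  35.  69. -61.]
grasp [0.56846677 0.08273727 0.0714921 ] M [-1.7785348   1.98256445 -0.93865179]
```

```bash
python3 -m jog '0 0 -0.001 0 0 0 1; 0 0 0 0 0 0 0.6; 0 0 0 0 0 0 0.6; 0 0 0 0 0 0 0.6; 0 0 0 0 0 0 0.6; 0 0 0 0 0 0 0.6; 0 0 0 0 0 0 0.6; 0 0 0 0 0 0 0.6'
python3 - <<'E'
from h import *
st()
E
```

```text
time_s: 13.05
tool_pos: [0.5683, 0.0792, 0.0603]
ee_rot: [179.9, 26.0, 80.3]
ft_force: [-0.3, -0.9, 0.3]
opening: 0.0367
gripper_force: 0.0
t 13.05 tcp [0.5683 0.0792 0.0603] rpy [179.87  26.    80.33] F [-0.3 -0.9  0.3] open 0.0367 grip 0.0 q [-14.  40. -20.  96.  35.  69. -61.]
```

```bash
python3 -m jog '-0.004 0 -0.009 0 0 0 0.6; -0.006 0 -0.012 0 0 0 0.6; -0.008 0 -0.018 0 0 0 0.6; -0.008 0 -0.018 0 0 0 0.6; -0.008 0 -0.018 0 0 0 0.6; -0.008 0 -0.018 0 0 0 0.6; -0.008 0 -0.018 0 0 0 0.3; 0 0 0 0 0 0 0'
python3 - <<'E'
from h import *
st()
plan([.53,.29,.17],Rt(80,90),8,0)
E
```

```text
time_s: 13.85
tool_pos: [0.57, 0.0838, 0.1858]
ee_rot: [179.6, 25.8, 80.2]
ft_force: [0.5, 0.6, -0.2]
opening: 0.0481
gripper_force: 0.0
t 13.85 tcp [0.57   0.0838 0.1858] rpy [179.57  25.83  80.2 ] F [ 0.5  0.6 -0.2] open 0.0481 grip 0.0 q [-13.  32. -22.  90.  31.  80. -54.]
0.023 -0.009 -0.009 0.001 0.056 0.001 0; 0.023 -0.009 -0.008 0.001 0.056 0.001 0; 0.024 -0.009 -0.006 0.001 0.056 0.001 0; 0.024 -0.009 -0.005 0.001 0.056 0.001 0; 0.024 -0.009 -0.004 0.001 0.056 0.001 0; 0.025 -0.009 -0.002 0.001 0.056 0.001 0; 0.025 -0.009 -0.001 0.001 0.056 0.001 0; 0.025 -0.009 0.001 0.001 0.056 0.001 0
```

```bash
python3 -m jog '0.023 -0.009 -0.009 0 0.056 0 0; 0.023 -0.009 -0.008 0 0.056 0 0; 0.024 -0.009 -0.006 0 0.056 0 0; 0.024 -0.009 -0.005 0 0.056 0 0; 0.024 -0.009 -0.004 0 0.056 0 0; 0.025 -0.009 -0.002 0 0.056 0 0; 0.025 -0.009 -0.001 0 0.056 0 0; 0 0 0 0 0 0 0'
python3 - <<'E'
from h import *
st()
F={}
for c in("side","top"):
    f=grab_frame(c);F[c]=f
    for q in("level_mid","level","bubble","knob_grip","clip_a"):
        for n,fn in(("m",mark_of),("b",boxes_of)):
            try:print(c,n,q,[(np.round(d["xyz"],4),round(float(d["conf"]),2)) for d in fn(q,c)][:4])
            except Exception as e:print(c,n,q,e)
a=cv2.resize(F["side"][200:320,260:400],(700,300*2),interpolation=cv2.INTER_CUBIC)
cv2.imwrite("pics/side4.png",a);cv2.imwrite("pics/top4.png",cv2.resize(F["top"][220:290,260:370],(785,500),interpolation=cv2.INTER_CUBIC));cv2.imwrite("pics/topfull4.png",F["top"])
E
```

```text
time_s: 14.65
tool_pos: [0.534, 0.2653, 0.1686]
ee_rot: [179.9, 3.4, 80.5]
ft_force: [-0.9, 0.3, -0.7]
opening: 0.0917
gripper_force: 0.0
t 14.65 tcp [0.534  0.2653 0.1686] rpy [179.91   3.4   80.52] F [-0.9  0.3 -0.7] open 0.0917 grip 0.0 q [-13.  29. -30.  94.  18.  64. -58.]
side m level_mid [(array([ 0.4638, -0.1086,  0.0546]), 0.87), (array([ 0.5425, -0.1298,  0.0566]), 0.5), (array([ 0.7169,  0.2071, -0.0019]), 0.25)]
side b level_mid [(array([0.5673, 0.1106, 0.078 ]), 0.94), (array([ 0.4629, -0.0965,  0.0582]), 0.79), (array([ 0.5341, -0.1221,  0.0237]), 0.5)]
side m level [(array([0.5596, 0.0362, 0.0713]), 0.83), (array([ 0.4645, -0.1085,  0.0013]), 0.62), (array([ 0.5394, -0.13  ,  0.0013]), 0.47), (array([0.6015, 0.372 , 0.0049]), 0.21)]
side b level [(array([0.5675, 0.1125, 0.0793]), 0.88), (array([ 0.4609, -0.0948,  0.0607]), 0.66), (array([ 0.5323, -0.1208,  0.0249]), 0.53)]
side m bubble it knows: clip, cradle, figure, filler_tin, foot, glue, knob_grip, level, level_mid, table_plate, tan_paint
side b bubble []
side m knob_grip []
side b knob_grip [(array([0.5606, 0.2222
[... 533 characters left out ...]
 -0.1294,  0.0022]), 0.58), (array([0.5627, 0.0385, 0.0701]), 0.57), (array([ 0.4616, -0.1074,  0.0062]), 0.48)]
top b level [(array([0.5657, 0.0838, 0.0839]), 0.78), (array([ 0.5372, -0.1241,  0.1095]), 0.5), (array([ 0.4573, -0.0991,  0.1141]), 0.48)]
top m bubble it knows: clip, cradle, figure, filler_tin, foot, glue, knob_grip, level, level_mid, table_plate, tan_paint
top b bubble []
top m knob_grip [(array([0.5668, 0.21  , 0.0647]), 0.64), (array([ 0.7584,  0.0146, -0.0032]), 0.4)]
top b knob_grip [(array([0.5672, 0.2107, 0.0818]), 0.88)]
top m clip_a [(array([0.5594, 0.038 , 0.0716]), 0.75), (array([0.5737, 0.1243, 0.0691]), 0.68)]
top b clip_a [(array([0.5384, 0.1092, 0.0392]), 0.74)]
```

View pics/top4.png

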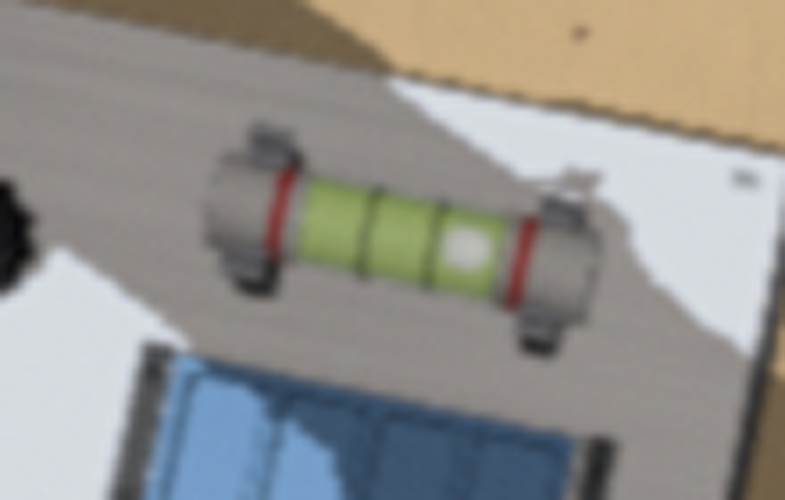

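View pics/side4.png

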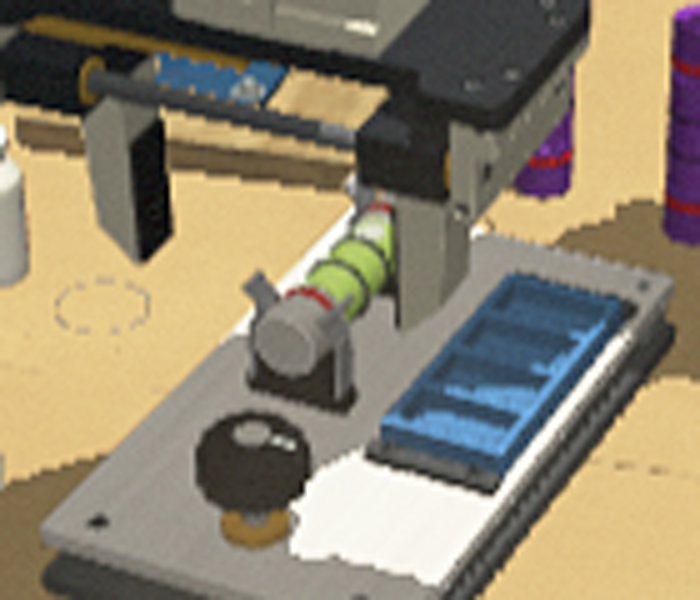

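Top crop: the level lies in both clips and is centred to about 1 mm (ends at x=207 and 598, clips at 265 and 550). The bubble at (466,248) is about 18 mm towards the hinge side of the lines at 370 and 435, so about 1.5 rad are missing. Side crop: the end is home in clip_b at (290,340). Next is the knob.

```bash
python3 - <<'E'
from h import *
plan([.566,.2112,.115],Rt(150,90),9,0.3)
E
```

```text
-0.005 0.004 0.006 -0.004 0.006 -0.135 0.3; -0.005 0.004 0.006 -0.004 0.006 -0.135 0.3; -0.006 0.003 0.006 -0.004 0.006 -0.135 0.3; -0.006 0.002 0.006 -0.004 0.006 -0.135 0.3; -0.006 0.001 0.006 -0.004 0.006 -0.135 0.3; -0.007 0.000 0.006 -0.004 0.006 -0.135 0.3; -0.007 -0.001 0.006 -0.004 0.006 -0.135 0.3; -0.006 -0.002 0.006 -0.004 0.006 -0.135 0.3
-0.006 -0.002 0.006 -0.004 0.006 -0.135 0.3
```

```bash
python3 -m jog '-0.005 0.004 0.006 -0.004 0.006 -0.135 0.3; -0.005 0.004 0.006 -0.004 0.006 -0.135 0.3; -0.006 0.003 0.006 -0.004 0.006 -0.135 0.3; -0.006 0.002 0.006 -0.004 0.006 -0.135 0.3; -0.006 0.001 0.006 -0.004 0.006 -0.135 0.3; -0.007 0 0.006 -0.004 0.006 -0.135 0.3; -0.007 -0.001 0.006 -0.004 0.006 -0.135 0.3; 0 0 0 0 0 0 0.3'
python3 - <<'E'
from h import *
st()
go([.566,.2112,.058],Rt(150,90).as_euler("xyz",degrees=True))
E
```

```text
time_s: 16.45
tool_pos: [0.5595, 0.22, 0.1268]
ee_rot: [-179.5, 0.8, 134.5]
ft_force: [-0.1, -0.5, -0.2]
opening: 0.0642
gripper_force: 0.0
t 16.45 tcp [0.5595 0.22   0.1268] rpy [-179.52    0.8   134.54] F [-0.1 -0.5 -0.2] open 0.0642 grip 0.0 q [  1.  34. -43.  97.  27.  60.  -6.]
shift(tool) [-0.0099 -0.001   0.069 ] rotvec [-0.0102  0.0127 -0.2699]
```

```bash
python3 -m jog '-0.005 0 0.002 -0.005 0.006 -0.13 0.3; -0.005 0 0.003 -0.005 0.006 -0.13 0.3; 0 0 0.014 0 0 0 0.3; 0 0 0.014 0 0 0 0.3; 0 0 0.014 0 0 0 0.3; 0 0 0.014 0 0 0 0.3; 0 0 0.008 0 0 0 0.3; 0 0 0 0 0 0 0.3'
python3 - <<'E'
from h import *
st()
go([.566,.2112,.058],Rt(150,90).as_euler("xyz",degrees=True))
E
```

```text
time_s: 17.25
tool_pos: [0.5658, 0.2152, 0.0574]
ee_rot: [-180.0, -0.0, 149.4]
ft_force: [-0.3, 0.2, -0.0]
opening: 0.0641
gripper_force: 0.0
t 17.25 tcp [0.5658 0.2152 0.0574] rpy [-179.97   -0.    149.43] F [-0.3  0.2 -0. ] open 0.0641 grip 0.0 q [  3.  40. -44. 100.  33.  54.   5.]
shift(tool) [-0.0022 -0.0034 -0.0006] rotvec [-0.0005 -0.     -0.0099]
```

```bash
python3 -m jog '-0.002 -0.0035 0 0 0 0 0.3; 0 0 0 0 0 0 0.3; 0 0 0 0 0 0 1; 0 0 0 0 0 0 1; 0 0 0 0 0 0 1; 0 0 0 0 0 0 1; 0 0 0 0 0 0 1; 0 0 0 0 0 0 1'
python3 - <<'E'
from h import *
st()
E
```

```text
time_s: 18.05
tool_pos: [0.5665, 0.211, 0.0591]
ee_rot: [180.0, 0.1, 149.4]
ft_force: [-2.5, -2.5, 3.6]
opening: 0.0358
gripper_force: 30.0
t 18.05 tcp [0.5665 0.211  0.0591] rpy [1.7996e+02 8.0000e-02 1.4944e+02] F [-2.5 -2.5  3.6] open 0.0358 grip 30.0 q [  3.  40. -44. 100.  33.  54.   5.]
```

```bash
python3 -m jog '0 0 0 0 0 0.06 1; 0 0 0 0 0 0.12 1; 0 0 0 0 0 0.12 1; 0 0 0 0 0 0.12 1; 0 0 0 0 0 0.12 1; 0 0 0 0 0 0.12 1; 0 0 0 0 0 0.12 1; 0 0 0 0 0 0.06 1'
python3 - <<'E'
from h import *
st();print(sense()["torque"])
f=grab_frame("top");cv2.imwrite("pics/top5.png",cv2.resize(f[225:280,250:360],None,fx=7,fy=7,interpolation=cv2.INTER_CUBIC));cv2.imwrite("pics/topfull5.png",f)
E
```

```text
time_s: 18.85
tool_pos: [0.5664, 0.211, 0.0591]
ee_rot: [179.9, 0.0, 101.1]
ft_force: [-1.9, -3.3, 3.7]
opening: 0.036
gripper_force: 30.0
t 18.85 tcp [0.5664 0.211  0.0591] rpy [1.7991e+02 4.0000e-02 1.0106e+02] F [-1.9 -3.3  3.7] open 0.036 grip 30.0 q [ -4.  36. -32. 101.  24.  50. -36.]
[-0.65998122  0.41223953  0.02721841]
```

View pics/top5.png

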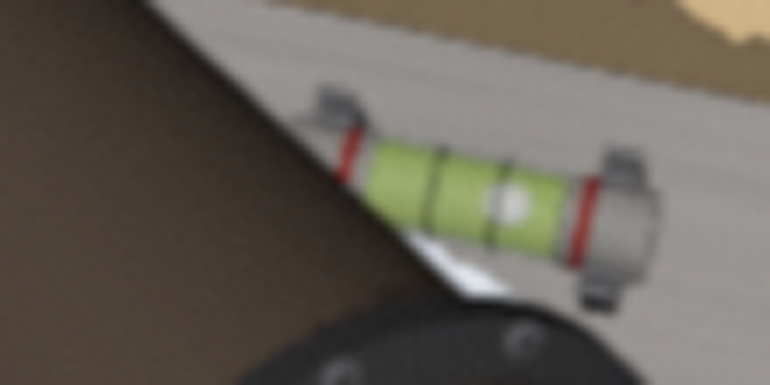

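```bash
cat >> h.py <<'E'
def bubble(f):
    a=cv2.resize(f[225:280,250:360],None,fx=7,fy=7,interpolation=cv2.INTER_CUBIC).astype(np.float32)
    u=np.array([.98,.2]);n=np.array([-.2,.98]);c=np.array([465,198.]);t=np.arange(-110,111);w=np.arange(-12,13)
    P=c+t[:,None,None]*u+w[None,:,None]*n
    v=cv2.remap(a,P[...,0].astype(np.float32),P[...,1].astype(np.float32),1).mean(1)
    B=v[:,0];V=v.max(1)   # blue: white bubble high; green low. V: lines dark
    b=np.clip(B-(np.median(B)+30),0,None)*(np.abs(t)<85);tb=(b*t).sum()/b.sum() if b.sum() else None
    print("bubble",tb,"bmax",B[np.abs(t)<85].max());print("V",[(int(t[i]),int(V[i]),int(B[i])) for i in range(0,221,5)])
E
python3 -m jog '0 0 0 0 0 0 1; 0 0 0 0 0 0 1; 0 0 0 0 0 0 1; 0 0 0 0 0 0 1; 0 0 0 0 0 0 1; 0 0 0 0 0 0 1; 0 0 0 0 0 0 1; 0 0 0 0 0 0 1'
python3 - <<'E'
from h import *
bubble(cv2.imread("pics/topfull4.png"));bubble(cv2.imread("pics/topfull5.png"));bubble(grab_frame("top"))
E
```

```text
time_s: 19.7
tool_pos: [0.5664, 0.211, 0.059]
ee_rot: [179.9, 0.0, 101.4]
ft_force: [-2.4, -3.4, 5.4]
opening: 0.0357
gripper_force: 30.0
bubble 63.3023056066728 bmax 180.30301
V [(-110, 136, 125), (-105, 139, 125), (-100, 148, 117), (-95, 157, 108), (-90, 163, 104), (-85, 165, 103), (-80, 165, 104), (-75, 165, 104), (-70, 165, 104), (-65, 165, 104), (-60, 165, 104), (-55, 165, 105), (-50, 162, 103), (-45, 150, 96), (-40, 135, 88), (-35, 133, 87), (-30, 147, 95), (-25, 161, 103), (-20, 165, 105), (-15, 165, 105), (-10, 165, 105), (-5, 165, 104), (0, 165, 104), (5, 164, 104), (10, 165, 104), (15, 164, 104), (20, 156, 99), (25, 141, 89), (30, 133, 88), (35, 142, 103), (40, 159, 130), (45, 172, 156), (50, 179, 171), (55, 182, 177), (60, 183, 179), (65, 185, 180), (70, 185, 179), (75, 183, 175), (80, 177, 161), (85, 168, 140), (90, 154, 118), (95, 139, 111), (100, 130, 116), (105, 132, 115), (110, 132, 95)]
bubble 46.33841810050184 bmax 186.75058
V [(-110, 135, 121), (-105, 139, 127), (-100, 148, 120), (-95, 159, 111), (-90, 167, 108), (-85, 170, 108), (-80, 171, 108), (-75, 170, 108), (
[... 686 characters left out ...]
, 147, 119), (-95, 159, 112), (-90, 168, 108), (-85, 171, 108), (-80, 171, 109), (-75, 171, 109), (-70, 171, 108), (-65, 171, 108), (-60, 171, 108), (-55, 171, 109), (-50, 170, 108), (-45, 162, 104), (-40, 147, 95), (-35, 136, 88), (-30, 143, 92), (-25, 159, 102), (-20, 169, 108), (-15, 171, 109), (-10, 171, 108), (-5, 171, 109), (0, 171, 115), (5, 173, 131), (10, 178, 155), (15, 182, 172), (20, 182, 176), (25, 172, 168), (30, 161, 157), (35, 163, 159), (40, 175, 168), (45, 182, 168), (50, 179, 151), (55, 174, 129), (60, 171, 114), (65, 171, 108), (70, 171, 108), (75, 171, 108), (80, 171, 108), (85, 169, 107), (90, 160, 106), (95, 148, 111), (100, 138, 120), (105, 137, 127), (110, 138, 115)]
```

Both lines are resolved at -35 and +30 px. The bubble has settled 9.2 mm off, and 0.84 rad moved it 10.0 mm, as specified. That also confirms both ends are home. About 0.765 rad remain.

```bash
python3 -m jog '0 0 0 0 0 0.06 1; 0 0 0 0 0 0.12 1; 0 0 0 0 0 0.12 1; 0 0 0 0 0 0.12 1; 0 0 0 0 0 0.12 1; 0 0 0 0 0 0.12 1; 0 0 0 0 0 0.08 1; 0 0 0 0 0 0.02 1'
python3 -m jog '0 0 0 0 0 0 1; 0 0 0 0 0 0 1; 0 0 0 0 0 0 1; 0 0 0 0 0 0 1; 0 0 0 0 0 0 1; 0 0 0 0 0 0 1; 0 0 0 0 0 0 1; 0 0 0 0 0 0 1'
python3 -m jog '0 0 0 0 0 0 1; 0 0 0 0 0 0 1; 0 0 0 0 0 0 1; 0 0 0 0 0 0 1; 0 0 0 0 0 0 1; 0 0 0 0 0 0 1; 0 0 0 0 0 0 1; 0 0 0 0 0 0 1'
python3 - <<'E'
from h import *
f=grab_frame("top");bubble(f);cv2.imwrite("pics/top6.png",cv2.resize(f[225:280,250:360],None,fx=7,fy=7,interpolation=cv2.INTER_CUBIC))
E
```

```text
time_s: 20.55
tool_pos: [0.5664, 0.211, 0.0591]
ee_rot: [179.9, -0.0, 57.7]
ft_force: [-2.5, -4.0, 6.3]
opening: 0.036
gripper_force: 30.0
time_s: 21.35
tool_pos: [0.5664, 0.211, 0.059]
ee_rot: [179.9, -0.0, 57.9]
ft_force: [-3.7, -4.0, 6.3]
opening: 0.0361
gripper_force: 30.0
time_s: 22.15
tool_pos: [0.5664, 0.211, 0.059]
ee_rot: [179.9, -0.0, 57.9]
ft_force: [-3.4, -3.2, 7.4]
opening: 0.0362
gripper_force: 30.0
bubble 0.3853246773012858 bmax 183.42989
V [(-110, 139, 119), (-105, 140, 130), (-100, 143, 124), (-95, 152, 114), (-90, 162, 107), (-85, 167, 106), (-80, 168, 106), (-75, 168, 106), (-70, 168, 106), (-65, 168, 107), (-60, 168, 107), (-55, 169, 107), (-50, 169, 107), (-45, 166, 105), (-40, 153, 97), (-35, 139, 91), (-30, 138, 97), (-25, 154, 122), (-20, 171, 150), (-15, 178, 166), (-10, 183, 176), (-5, 185, 179), (0, 187, 181), (5, 188, 183), (10, 186, 180), (15, 181, 169), (20, 174, 151), (25, 158, 122), (30, 140, 96), (35, 136, 87), (40, 150, 95), (45, 164, 104), (50, 168, 107), (55, 169, 107), (60, 168, 106), (65, 168, 107), (70, 169, 107), (75, 169, 107), (80, 168, 107), (85, 168, 106), (90, 164, 105), (95, 154, 107), (100, 143, 114), (105, 135, 122), (110, 136, 118)]
```

View pics/top6.png

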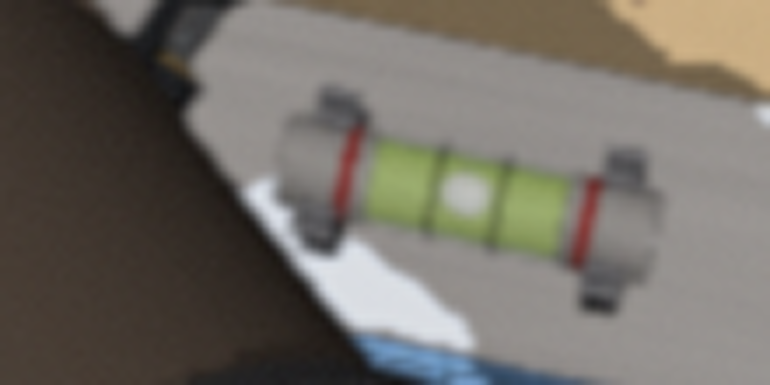

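The bubble at crop (465,194) stands midway between the lines at (437,190) and (500,205). The measured offset is under 0.1 mm. Both metal ends sit centred in the clips, and the fingers still grip the knob.

```bash
python3 -c "
from h import *
st();print(finish_job())"
```

```text
t 22.2 tcp [0.5664 0.211  0.059 ] rpy [ 1.7993e+02 -4.0000e-02  5.7900e+01] F [-3.4 -3.   6.4] open 0.0356 grip 30.0 q [-11.  34. -21. 101.  16.  47. -72.]
the job is handed in; nothing more can be done
None
```

I handed the job in at 22.2 s: the level is pressed home and centred in both clips, the bubble stands midway between the lines (measured within about 0.1 mm), and the fingers still grip the knob.

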